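Set the grinder's tool rest to the gauge mark with the knurled wheel

ROBOT

A 6-joint arm with a two-finger parallel gripper is mounted at the origin on the work surface. World frame = base frame: x ahead of the robot, y to its left, z up, the work surface at z = 0. Lengths are in m, angles in rad, forces in N, time in s.
With the tool pointing down it reaches from about 0.275 to 0.875 m from the base axis. Payload 12.5 kg.
Tool frame: the origin (TCP) lies on the centre line of the jaws, within the pads' length; the fingertips stand r.finger_overhang ahead of it and the grasp point (between the pads) lies 3 mm ahead of it (r.finger_overhang is the distance from the TCP to the fingertips, in m); z points along the fingers, y is the line along which they close (so a half turn about z gives the same grasp; the last joint's range is limited). The gripper opens to 85 mm and grips with 20 to 120 N. Pads are 22 mm wide; open, the fingers measure 114 mm over their backs; the gripper's body (76 mm by 85 mm) begins 54 mm behind the grasp point. The pads swing forward as they close: fully open they stand 13 mm farther back than shut.
Start: joints at [1.056, 0.351, 1.652, -0, 1.139, -0.085], TCP at [0.229, 0.5, 0.253] pointing down, gripper open.
Joint ranges: [-2.75, 2.75], [-0.79, 2.1], [0.01, 2.65], [-1.57, 4.71], [0.07, 3.14], [-2.87, 2.87]. Speed limits (rad/s): [2.22, 2.22, 2.79, 3.14, 3.14, 3.14].

INTERFACE

Orientations are given as a unit quaternion [x, y, z, w].
In Python, from cell import r, optics gives the robot as it stands. The module is installed in compiled form; this text tells all that it offers. Calls block until the motion is done:
- r.move_to(position, orientation): joint-space move of the TCP to a pose.
- r.move_linear(position, rot=None, vel=0.15): straight line of the TCP; rot=None keeps the orientation; vel is the mean speed in m/s.
- r.set_joints(angles): joint-space move.
- r.set_gripper(opening, squeeze=None): opening from 0.0 (shut) to 1.0 (fully open); squeeze is the grip in N (None keeps the last); returns when the fingers have stopped.
- r.sleep(seconds).
- r.inverse_kinematics(position, orientation): joint angles nearest the present ones, or None.
- optics.get_image(name): name is "scene" or "top"; returns a dict with "pixels" (420x560x3 uint8, red, green, blue), "depth" (420x560 float32, m along the optical axis (not along the pixel's ray), 0 where there is no reading), "fx", "fy", "cx", "cy" (pixels), "D" ([k1, k2, p1, p2, k3] as OpenCV has them; the pictures are not rectified), "camera_from_world" (4x4, takes a point from world to camera coordinates). Camera axes: x right, y down, z forward; pixel columns grow to the right and rows downward; lengths in m; the calibration is good to about 2 mm. A picture is of the moment at which its call begins.
A pose or a line that the arm cannot do raises r.PlanningError and nothing moves.
- r.hand_in(): hands the job in; it is judged then, once.
Readings, each from a call of its own:
- r.current_t(): time.
- r.current_q(): joint angles.
- r.current_qvel(): joint speeds.
- r.current_effort(): joint torques, N m.
- r.current_tool_pos(): TCP position.
- r.current_ee_rot(): TCP orientation.
- r.current_contact_force(): force on the tool from outside, world axes, zero at the start.
- r.current_torque(): the same for the moment, N m.
- r.current_opening(): opening from 0.0 (shut) to 1.0 (fully open).
- r.current_finger_force(): force on a finger pad.
Only numpy, scipy, OpenCV 4.12 (cv2) and the standard library are available. Lean on these libraries where they do the work, as an engineer would, in place of code of your own. Each camera call takes 0.05 s, during which the arm holds its last target. There are 200 camera calls.

TASK

The tool rest stands too far back from the white stone of the bench grinder. With a fingertip laid lightly on top of the knurled wheel, roll it, without gripping it, in as many strokes as it takes, until the rest has closed up to the red gauge mark (a 2 mm gap), never letting it touch the stone. Move the rest only by its wheel, leave the tools and pots on the bench where they are, and finish with the hand clear.

Things in the scene. Friction and masses are not known exactly. Their poses are not given: they have to be found in the camera images.
- grinder: green bench grinder and grey screw-fed grinding rest, fixed to one plywood board (18 mm thick; x -95 to 345, y -60 to 325 mm in this frame). Origin: on the bench top under the centre of the knurled wheel. y: feed direction, from knurled wheel to white stone; x: along the spindle, from white stone to motor. Guards and motor lie at y above 115 and below z = 235 mm
- thumb_wheel: dark knurled wheel, 50 mm dia., 18 mm wide, a white rib every 1/8 turn; origin at its centre, 88 mm above the bench. Axle level, along the grinder's y. It runs between two grey cheeks, 11.5 mm thick, with round tops of 21 mm radius about the same axle, so its rim stands 4 mm proud over the upper half. It is rolled by friction: about 0.03 N m, 1.2 N at the rim, so a press of about 5 N does; over 60 N is too much. It stays where it is left
- rest_feed (a joint): feed of the rest towards the stone, m. Gap from table edge to stone = 0.014 minus this value; at 0.012 the gap is 2 mm and the pointer covers the red mark; at 0.014 the table touches the stone. Rolling the wheel's top towards the grinder's -x feeds in (increases it), the other way backs off: 8 mm a turn, 1 mm from one white rib to the next, 1.27 mm per 25 mm of rim
- rest_edge (a point): middle of the top front edge, facing the stone, of the rest's bright steel table: 85 mm along x, 66 mm along y, 8 mm thick, top 143 mm above the bench. A dark carriage between knurled wheel and stone carries it along the grinder's y; the screw locks it: do not push it. At rest_feed 0 this point is at (0, 136, 143) mm in the grinder's frame
- stone_front (a point): foremost point of the white stone (150 mm dia., 20 mm wide), at the height of the table top; at (0, 150, 143) mm in the grinder's frame
- gauge_mark (a point): red gauge mark: a line 2 mm wide along the grinder's x, on the white scale plate on the +x side of the rest (37 x 44 mm, top 92 mm above the bench, other lines black, 4 mm apart). The orange pointer, a bar 1.8 mm wide fixed to the carriage 2 mm above the scale, covers this line when the rest is set
- chisel: loose wood chisel lying flat, 257 mm long, 26 mm thick yellow handle; bystander
- spanner: loose steel spanner lying flat, 200 mm long; bystander
- screwdriver: loose screwdriver lying, 190 mm long, red handle; bystander
- try_square: loose try square lying flat, wooden stock 100 x 12 x 22 mm and 150 mm steel blade; bystander
- dip_cup: loose empty steel cup standing, 76 mm dia., 85 mm tall; bystander
- screw_jar: loose glass jar with a blue lid standing, 64 mm dia., 85 mm tall; bystander
- oil_can: loose can with a yellow label standing, 60 mm dia., 120 mm tall; bystander

How it is judged:
On the way:
1. a fingertip bears on the knurled wheel and rolls it, feeding the rest towards the stone (contact force between the fingers and thumb_wheel above 0.5 N and velocity of joint rest_feed above 0.0002 m/s), for 0.1 s.
At the end, for the whole second after the job is handed in: the rest stands within 1.25 mm of the gauge mark (gap to the stone 0.75 to 3.25 mm) and is at rest, and every loose thing is within 30 mm of where it began (value of joint rest_feed between 0.01075 and 0.01325 m and velocity of joint rest_feed between -0.001 and 0.001 m/s and distance of each of chisel, spanner, screwdriver, try_square, dip_cup, screw_jar, oil_can from where it was at the start of the episode below 0.03 m); the robot touches nothing.
It fails at once if the rest is run into the stone (gap under 0.3 mm) (value of joint rest_feed above 0.0137 m).
It fails at once if the robot pushes on the rest or its carriage instead of the wheel (contact force between any of the fingers, the arm and rest_feed above 4 N).
It fails at once if the wheel is squeezed or leaned on with more than 60 N (contact force between the fingers and thumb_wheel above 60 N).
It fails at once if a loose thing on the bench is pushed more than 30 mm or lifted (distance of any of chisel, spanner, screwdriver, try_square, dip_cup, screw_jar, oil_can from where it was at the start of the episode above 0.03 m).
It also fails if it takes over 61 s, if anything falls off the work surface, if the arm or the gripper's body presses on something with over 40 N, if the wrist force passes 120 N, or if a joint passes its speed limit or range.

## Working session

There is one attempt and no reset: what is moved stays moved. The work goes in short steps, each a Python script; the robot and the scene stay as the last script left them, time stands still between calls to the robot, and variables do not carry over. Pictures are saved under pics/ and viewed, at most 10 in all, crops included, and the job is handed in when it is done.

```bash
mkdir -p pics; cat > h.py <<'E'
import numpy as np, cv2
from cell import r, optics
def shot(n):
    d=optics.get_image(n); return d
def K(d): return np.array([[d['fx'],0,d['cx']],[0,d['fy'],d['cy']],[0,0,1]])
def ray(d,uv):
    p=cv2.undistortPoints(np.array(uv,float).reshape(-1,1,2),K(d),np.array(d['D'],float)).reshape(-1,2)
    T=np.array(d['camera_from_world']); R=T[:3,:3]; o=-R.T@T[:3,3]
    return o,np.c_[p,np.ones(len(p))]@R
def onz(d,uv,z):
    o,v=ray(d,uv); return o+v*((z-o[2])/v[:,2])[:,None]
def withdepth(d,uv):
    uv=np.array(uv).reshape(-1,2); o,v=ray(d,uv)
    return o+v*d['depth'][uv[:,1].astype(int),uv[:,0].astype(int)][:,None]
def proj(d,P):
    T=np.array(d['camera_from_world'])
    return cv2.projectPoints(np.array(P,float).reshape(-1,3),cv2.Rodrigues(T[:3,:3])[0],T[:3,3],K(d),np.array(d['D'],float))[0].reshape(-1,2)
def save(d,f,box=None,s=1):
    im=d['pixels'][:,:,::-1]
    if box: im=im[box[1]:box[3],box[0]:box[2]]
    cv2.imwrite('pics/'+f,cv2.resize(im,None,fx=s,fy=s,interpolation=cv2.INTER_CUBIC))
E
python3 - <<'E'
from h import *
print(r.current_t(), r.finger_overhang, r.current_ee_rot())
for n in('scene','top'):
    d=shot(n); save(d,n+'0.png'); T=np.array(d['camera_from_world']); print(n,-T[:3,:3].T@T[:3,3],T[:3,:3].round(2).tolist(),d['fx'])
E
```

```text
0.0 0.022 [ 2.13283779e-01  9.76990101e-01 -5.80662472e-04 -1.85586400e-04]
scene [0.92738052 0.23962188 0.99367117] [[-0.59, 0.81, -0.01], [0.7, 0.51, -0.5], [-0.4, -0.3, -0.86]] 456.40198367975546
top [ 0.35710389 -0.05631551  0.86932007] [[-0.14, -0.99, -0.01], [-0.97, 0.14, -0.22], [0.22, -0.03, -0.98]] 414.48963854749746
```

View pics/scene0.png

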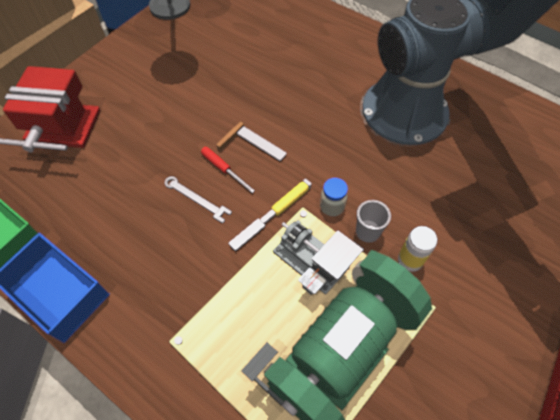

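View pics/top0.png

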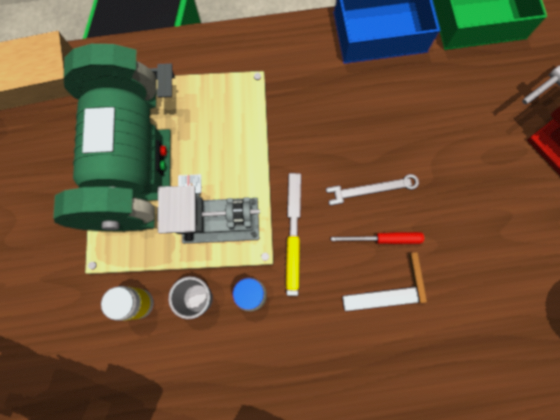

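The top view shows the wheel near (238,213), the rest table at (178,210), the scale at (190,184) and the board corners at (265,72), (272,264) and (87,272). In the scene view the wheel is near (298,235). I'll zoom in and fit the board.

```bash
python3 - <<'E'
from h import *
d=shot('top'); s=shot('scene')
c=onz(d,[(265,72),(272,264),(87,272)],0.018); print(c.round(4))
hsv=cv2.cvtColor(d['pixels'],cv2.COLOR_RGB2HSV)
m=cv2.inRange(hsv,(15,40,150),(32,170,255))
# right edge (y=-60) & bottom edge(x=-95)
E1=[(np.nonzero(m[v,230:290])[0].max()+230.5,v) for v in range(85,255,5)]
E2=[(u,np.nonzero(m[240:290,u])[0].max()+240.5) for u in range(100,265,5)]
def line(P):
    P=onz(d,P,0.018)[:,:2].astype(np.float32); l=cv2.fitLine(P,cv2.DIST_HUBER,0,.01,.01).ravel(); n=np.array([-l[1],l[0]]); return l,np.abs((P-l[2:])@n).max()
(l1,e1),(l2,e2)=line(E1),line(E2); print(l1,e1,l2,e2)
A=np.array([[l1[0],-l2[0]],[l1[1],-l2[1]]]); t=np.linalg.solve(A,l2[2:]-l1[2:]); cor=l1[2:]+t[0]*l1[:2]
ex=l1[:2]*np.sign(l1[0]); ey0=l2[:2]*np.sign(l2[1])
a=np.arctan2(ex[1],ex[0]); b=np.arctan2(-ey0[0],ey0[1]); print('yaw',a,b)
a=(a+b)/2; ex=np.array([np.cos(a),np.sin(a)]); ey=np.array([-ex[1],ex[0]])
o=cor+.095*ex+.06*ey; print('origin',o)
np.savez('g.npz',o=o,a=a)
W=lambda x,y,z:np.r_[o+x*ex+y*ey,z]
P=[W(0,0,.113),W(0,-.009,.113),W(0,.009,.113),W(0,.136,.143),W(0.0425,.136,.143),W(0.0425,.07,.143)]
print(proj(d,P),proj(s,P))
for q,n,box in((d,'top',(140,150,280,255)),(s,'scene',(255,200,395,305))):
    q=dict(q); im=q['pixels'].copy()
    x0,y0=box[:2]; big=cv2.resize(im[box[1]:box[3],box[0]:box[2]][:,:,::-1],None,fx=5.5,fy=5.5,interpolation=cv2.INTER_CUBIC)
    for p in proj(q,P): cv2.circle(big,tuple(int(v) for v in (p+.5-[x0,y0])*5.5),3,(255,0,255),-1)
    cv2.imwrite('pics/%s1.png'%n,big)
E
```

```text
[[ 0.8795 -0.0942  0.018 ]
 [ 0.4445 -0.0491  0.018 ]
 [ 0.4827  0.3284  0.018 ]]
[ 0.99568087 -0.09284209  0.6545858  -0.07048754] 0.0010396257 [0.09271076 0.9956931  0.46346202 0.14581615] 0.0010638207
yaw -0.09297598 -0.09284409
origin [ 5.4529691e-01 -3.0353665e-05]
[[237.46822641 209.38349971]
 [242.26164061 209.140598  ]
 [232.67441701 209.62642953]
 [160.43024558 209.38939931]
 [160.70640013 186.76948028]
 [196.81412289 184.94539638]] [[296.97889224 229.07882672]
 [293.82716402 226.62979976]
 [300.14950426 231.54241204]
 [348.78540628 262.19876296]
 [335.70643086 277.14941337]
 [310.03109212 256.79925832]]
```

View pics/top1.png

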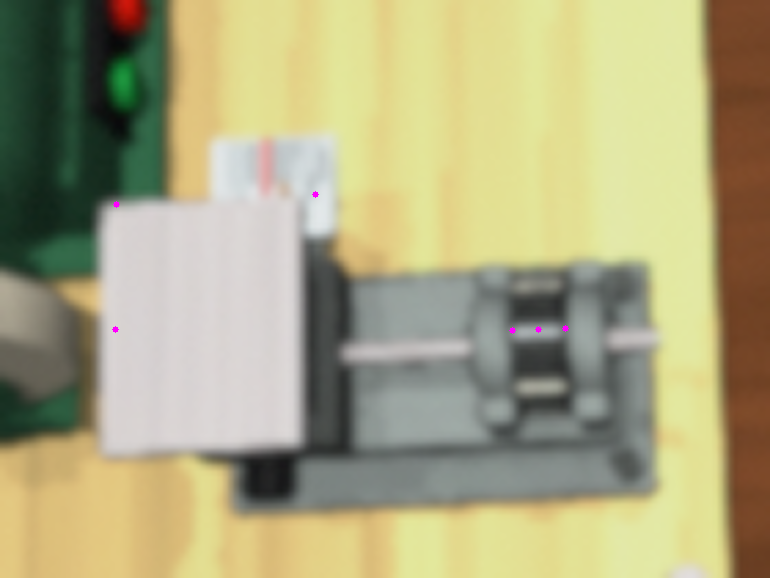

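View pics/scene1.png

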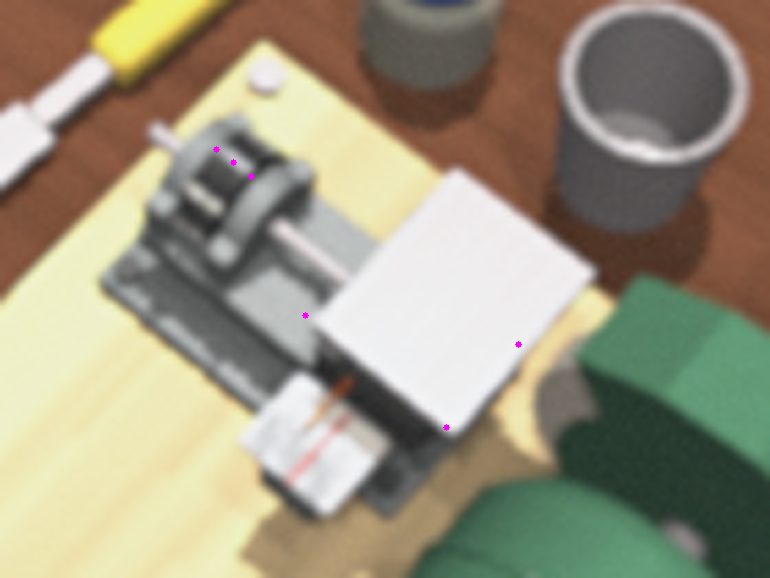

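The frame fits: the predicted wheel points land in the slot at (538,329) in the top crop. The pointer is near (330,402) and the red mark near (318,452) in the scene crop. Next I'll measure the feed and do a guarded touch on the wheel.

```bash
cat >> h.py <<'E'
from scipy.spatial.transform import Rotation as Ro
import os
if os.path.exists('g.npz'):
    g=np.load('g.npz'); o=g['o']; a=float(g['a']); ex=np.array([np.cos(a),np.sin(a)]); ey=np.array([-ex[1],ex[0]])
    W=lambda x,y,z:np.r_[o+x*ex+y*ey,z]
    # tool z down, tool y along grinder y, tool x along -x
    Q=Ro.from_matrix(np.c_[np.r_[-ex,0],np.r_[ey,0],[0,0,-1]]).as_quat()
def togr(P): q=P[:,:2]-o; return np.c_[q@ex,q@ey]
def feed():
    s=shot('scene'); hsv=cv2.cvtColor(s['pixels'],cv2.COLOR_RGB2HSV); H,S,V=[hsv[:,:,i].astype(int) for i in range(3)]
    yy,xx=np.mgrid[:420,:560]; roi=(xx>295)&(xx<330)&(yy>262)&(yy<296)
    H2=(H+20)%180
    org=roi&(S>120)&(H2>24)&(H2<38); red=roi&(S>45)&((H2<=24)&(H2>=8))
    out={}
    for n,m,z in(('org',org,.094),('red',red,.092)):
        v,u=np.nonzero(m)
        if len(u): G=togr(onz(s,np.c_[u,v],z)); out[n]=(len(u),np.median(G,0).round(4),G[:,1].std().round(4))
        else: out[n]=None
    return out,s
def at(): p=r.current_tool_pos(); return p
E
python3 - <<'E'
from h import *
f,s=feed(); print(f)
# table front edge in top
d=shot('top'); 
im=d['pixels'].astype(int)
for v in (192,200,215,225): print(v,im[v,150:168].sum(1)//3)
print(togr(onz(d,[(158.5,200)],.143)))
j=r.inverse_kinematics(W(0.011,0,.113+.022+.05),Q); print(r.current_q(),j)
E
```

```text
{'org': (7, array([0.0378, 0.0886]), np.float64(0.0011)), 'red': (12, array([0.0669, 0.0966]), np.float64(0.0008))}
192 [ 41  46  47  49  48  51  61 104 161 200 212 213 211 211 211 210 209 209]
200 [ 82  87  93  95  97 100 110 137 176 204 214 213 211 210 211 210 211 210]
215 [ 95  93  87  78  74  76  87 119 169 202 212 212 211 211 211 212 210 209]
225 [ 64  66  64  67  73  81 101 139 180 205 211 211 211 211 212 212 211 210]
[[0.01770859 0.13971216]]
[ 1.05636555e+00  3.50909164e-01  1.65199597e+00  1.10669098e-05
  1.13909599e+00 -8.46057715e-02] [-8.55823558e-02  4.41718031e-01  1.70142294e+00 -4.44089210e-16
  9.98451682e-01 -1.56346865e+00]
```

```bash
cat >> h.py <<'E'
def down(x,ztcp,F0,target=6,step=.0005,n=30):
    for i in range(n):
        f=r.current_contact_force()-F0
        if f[2]>target: return ztcp,f
        ztcp-=step; r.move_linear(W(x,0,ztcp),vel=.02); r.sleep(.05)
    return ztcp,r.current_contact_force()-F0
E
python3 - <<'E'
from h import *
r.set_gripper(0.0)
r.move_linear([.229,.5,.36]); r.move_to(W(.011,0,.36),Q); r.move_linear(W(.011,0,.150),vel=.15); r.sleep(.2)
F0=r.current_contact_force(); np.save('F0.npy',F0); print(r.current_t(),F0,r.current_tool_pos(),r.current_opening())
z,f=down(.011,.141,F0,target=5); print(r.current_t(),'cmd z',z,f,r.current_tool_pos())
save(shot('scene'),'s2.png',(235,130,395,250),5)
E
```

```text
5.8167 [-0.0856553  -0.23741862 -0.8085531 ] [ 0.55641677 -0.00105858  0.15044388] 0.0015948695192323215
10.3917 cmd z 0.13399999999999998 [-0.25323521 -0.66201217  6.88524271] [ 0.55674044 -0.00112398  0.13451509]
```

View pics/s2.png

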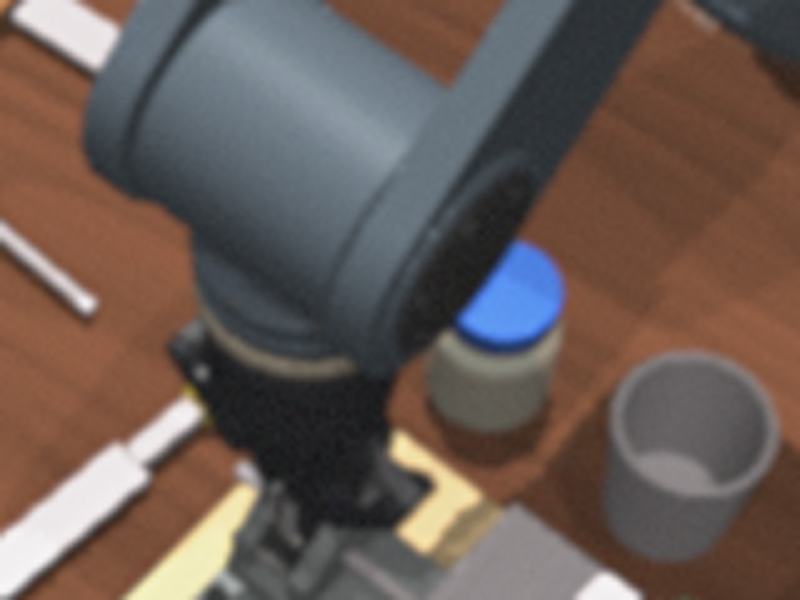

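The closed fingertips sit on top of the wheel, crop (310,500), clear of the jar and cup. Trying the first stroke.

```bash
python3 - <<'E'
from h import *
F0=np.load('F0.npy'); z=.134
for x in(.004,-.004,-.011):
    r.move_linear(W(x,0,z),vel=.03); print(x,(r.current_contact_force()-F0).round(1),r.current_tool_pos()[2].round(4))
f,_=feed(); print(f)
r.move_linear(W(-.011,0,z+.006),vel=.1); r.sleep(.1); print(r.current_t(),r.current_contact_force()-F0)
E
```

```text
0.004 [-0.8  0.8 11.1] 0.1349
-0.004 [-1.5 -0.4 10.8] 0.1348
-0.011 [-2.   0.8  8.4] 0.1345
{'org': (6, array([0.038 , 0.0894]), np.float64(0.0011)), 'red': (9, array([0.0739, 0.0967]), np.float64(0.0007))}
12.025 [-0.47205998  0.33199015  0.41867074]
```

```bash
cat >> h.py <<'E'
def stroke(x0=.012,x1=-.012,z=.134):
    F0=np.load('F0.npy')
    r.move_linear(W(x0,0,z+.006),vel=.1); r.move_linear(W(x0,0,z),vel=.05); r.sleep(.05); f0=(r.current_contact_force()-F0)[2]
    r.move_linear(W(0,0,z),vel=.04); f1=(r.current_contact_force()-F0)[2]
    r.move_linear(W(x1,0,z),vel=.04); f2=(r.current_contact_force()-F0)[2]
    r.move_linear(W(x1,0,z+.006),vel=.1)
    f,s=feed(); print(round(r.current_t(),1),np.round([f0,f1,f2],1),f['org'],f['red']); return s
E
python3 - <<'E'
from h import *
for i in range(3): stroke()
E
```

```text
13.9 [ 6.7 13.1  8.5] (5, array([0.0378, 0.0902]), np.float64(0.0012)) (10, array([0.07  , 0.0967]), np.float64(0.0007))
15.8 [ 5.  13.3  8.7] (5, array([0.0368, 0.0917]), np.float64(0.0011)) (11, array([0.0708, 0.0967]), np.float64(0.0007))
17.7 [ 4.6 11.8  9.9] (7, array([0.0368, 0.0932]), np.float64(0.0011)) (8, array([0.0715, 0.0965]), np.float64(0.0007))
```

```bash
python3 - <<'E'
from h import *
for i in range(2): s=stroke()
save(s,'s3.png',(290,255,350,300),12)
E
```

```text
19.6 [ 5.7 12.   8.5] (6, array([0.0378, 0.0947]), np.float64(0.0012)) (11, array([0.0694, 0.0967]), np.float64(0.0022))
21.6 [ 5.2 12.5  8.7] (7, array([0.0371, 0.0962]), np.float64(0.0011)) (10, array([0.0715, 0.0968]), np.float64(0.0009))
```

View pics/s3.png

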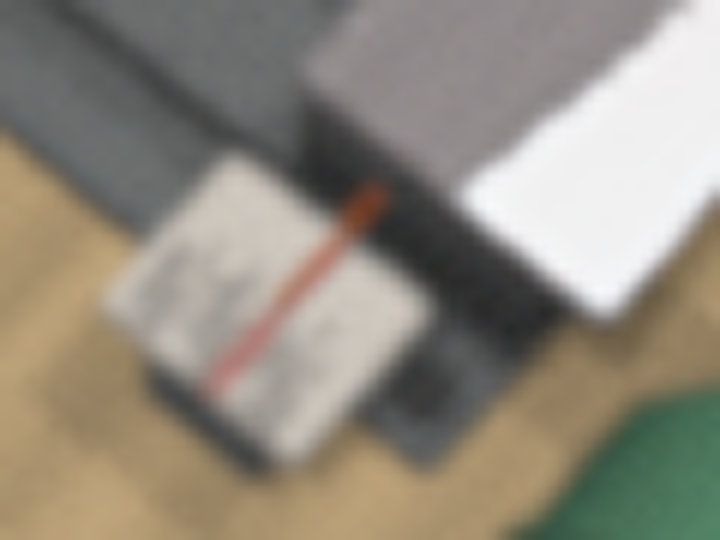

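The pointer, crop (365,210), is collinear with the red mark, (215,385)–(300,290), to within about 0.6 mm. I'll retract the hand and check again with both cameras.

```bash
python3 - <<'E'
from h import *
r.move_linear(W(-.012,0,.36)); r.move_to(W(-.15,-.15,.36),Q); r.sleep(.3)
print(feed()[0],r.current_t())
d=shot('top'); im=d['pixels'].astype(int)
for v in (192,200,215,225): print(v,im[v,144:168].sum(1)//3)
save(d,'t4.png',(100,165,220,245),6.5)
E
```

```text
{'org': (8, array([0.0369, 0.0961]), np.float64(0.0015)), 'red': (8, array([0.07  , 0.0968]), np.float64(0.0007))} 24.3583
192 [ 30  31  30  31  33  36  43  48  61 107 166 207 219 219 216 216 216 215
 217 215 214 214 216 219]
200 [ 90  77  68  67  73  78  84  89  97 125 172 208 218 218 216 217 218 216
 216 215 214 214 217 219]
215 [ 99  98  98  99  97  99  97  96  96 120 169 205 217 218 217 217 217 217
 217 216 214 216 218 219]
225 [ 47  48  52  59  63  65  67  71  84 125 174 206 216 217 217 218 218 217
 216 215 215 217 219 220]
```

View pics/t4.png

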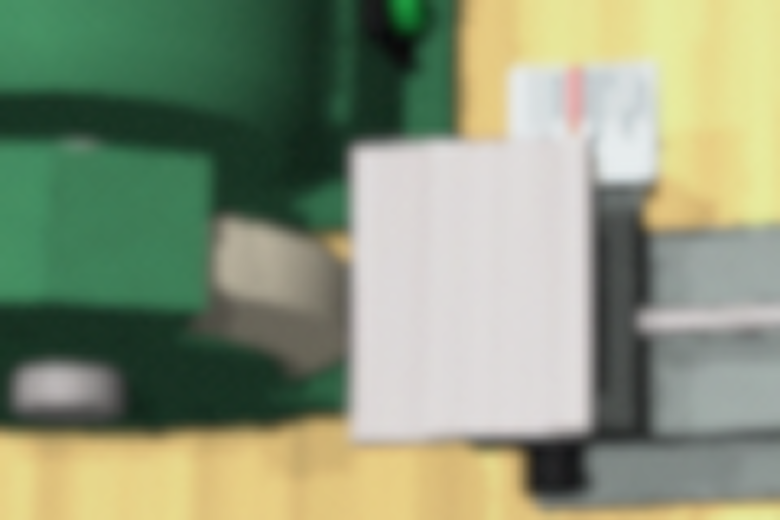

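The pointer tip at (575,128) lines up with the red mark at (575,95). The two views put the feed at about 11.3–12 mm, and the hand is clear.

```bash
python3 -c "
from h import *
print(r.hand_in())"
```

```text
the job is handed in; nothing more can be done
None
```

I rolled the wheel in six light strokes until the orange pointer lined up with the red gauge mark to within about 0.7 mm (gap about 2–2.7 mm by camera), moved the hand clear and handed the job in; no verdict was returned.

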